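# Set up a dial gauge in front of the reading camera

## Task

Take the black-cased gauge with the white dial and set it down, not dropped, in the blue-lipped nest at the end of the camera rail so that its dial faces the camera. Then nudge the stiff camera slide gently towards the gauge until its yellow index lines up with the red mark, without running past it; the orange plate at its rear end is there for the thumb to push on. Leave everything else on the bench where it is.

Things in the scene. Friction and masses are not known exactly. Their poses are not given: they have to be found in the camera images.
- gauge: Gauge to be read, loose, upright, about 0.42 kg: black round case (62 mm diameter, 36 mm deep, axis level) on a brass stem on an aluminium block 64 (x) x 50 (y) x 26 mm high; 107 mm high in all. Origin: centre of the block's underside, z up, dial looks to -y. Grip the case across 62 mm (along x) or 36 mm (y). Starts at one of three places before the rail; blue_gauge and calibrator have the others.
- gauge_case (a point): Centre of the gauge's black round case, on its axis, half way along its depth, 76 mm above the gauge's origin.
- gauge_dial (a point): Centre of the gauge's white dial on the front of the case, 18 mm along the gauge's -y from gauge_case.
- rail: Camera rail, fixed: aluminium base plate 460 mm long (y), 80 mm wide (x), 12 mm high, with a steel guide bar on it up to 28 mm. Origin: on the bench, on the centre line; the plate runs from 255 mm along -y to 205 mm along +y of it. z up, +y along the rail towards the nest, +x is the side with the white scale, away from the robot.
- nest (a point): Centre of the nest's floor, 150 mm along the rail's +y from its origin, 30 mm above the bench; axes as the rail's. Four blue lips 8 mm high, 6 mm thick; opening 70 mm (x) by 56 mm (y), so 3 mm clear all round the gauge's block. With the gauge home its axes are parallel to these: dial to -y, towards the camera.
- slide (a joint): Camera slide's travel along the rail's +y, 0 to 0.16 m (nearest the nest); starts at 0 to 0.03. Stiff: about 7 N of drag, it stays where left. Black saddle 120 mm long, 56 mm wide, top 45 mm above the bench; on its front half a white camera on a post looks to +y (44 mm wide, 52 mm long plus a 22 mm lens, top 124 mm above the bench); at its rear end an orange thumb plate.
- thumb_plate (a point): Middle of the rear (-y) face of the slide's orange thumb plate, 80 mm above the bench: push here towards +y with closed fingers, or pinch it across its width. It is 40 mm wide (x), 10 mm thick (y) and spans 45 to 97 mm above the bench; the camera's back is 64 mm ahead of this face. Axes as the rail's; moves with the slide.
- slide_index (a point): Tip of the slide's yellow index tongue (5 mm wide, 21 mm above the bench), which sticks out of the slide's far side (from the robot) over the white scale, 60 mm along +y from the thumb plate's rear face. Axes as the rail's; moves with the slide.
- mark_line (a point): The red mark: a red clip, 16 mm high, on the far edge (from the robot) of the rail's base plate, with a red tongue 5 mm wide and 35 mm long across the rail, under the index's path. This point is on the tongue's centre line; slide_index must come to the same y along the rail. Axes as the rail's. It is 75 to 125 mm along +y from where the index is at travel 0.
- blue_gauge: Bystander: a gauge of the same shape and size with a steel case and a blue dial. Origin under its block.
- calibrator: Bystander: a yellow handheld calibrator lying flat, 130 mm (x) by 75 mm by 34 mm high. Origin under its centre.
- pump: Bystander: a steel hand test pump with two black grips, lying behind the rail, about 210 by 140 mm, 54 mm high. Origin under the middle of its barrel.
- wrench: Bystander: a wrench 170 mm long lying flat, right of the three places.
- screwdriver: Bystander: a screwdriver 160 mm long lying flat, left of the three places.
- mug: Bystander: a white mug 90 mm high and 76 mm wide, between the nest and the laptop. Origin under its centre.

How it is judged:
By the outcome, as a careful person would: the job done as asked, in the order asked, and still so for the second after the job is handed in, with the robot touching nothing.
It also fails if it takes over 54 s, if anything falls off the work surface, if the arm or the gripper's body presses on something with over 40 N, if the wrist force passes 120 N, or if a joint passes its speed limit or range.

## Robot

A 7-joint arm with a two-finger parallel gripper is mounted at the origin on the work surface. World frame = base frame: x ahead of the robot, y to its left, z up, the work surface at z = 0. Lengths are in m, angles in rad, forces in N, time in s.
With the tool pointing down it reaches from about 0.4 to 0.875 m from the base axis. Payload 19.3 kg.
Tool frame: the origin (TCP) lies at the very end of the fingers, on their centre line; the grasp point (between the pads) lies bot.grasp_offset behind it (bot.grasp_offset is the distance from the TCP to the grasp point, in m); z points along the fingers, y is the direction in which the jaws open and shut (so a half turn about z gives the same grasp; the last joint's range is limited). The gripper opens to 85 mm and grips with 20 to 120 N. Pads are 22 mm wide; open, the fingers measure 114 mm over their backs; the gripper's body (76 mm by 85 mm) begins 54 mm behind the grasp point. The pads swing forward as they close: fully open they stand 13 mm farther back than shut.
Start: joints at [1.188, 0.521, -0.036, 1.599, 0.021, 1.021, -0.113], TCP at [0.192, -0.595, 0.231] pointing down, gripper open.
Joint ranges: [-2.91, 2.91], [-0.3, 2.13], [-1.5, 1.42], [0.17, 2.43], [-1.26, 4.41], [0.16, 1.93], [-2.52, 2.52]. Speed limits (rad/s): [1.89, 1.89, 2.39, 2.39, 3.01, 3.01, 3.01].

## Interface

Orientations are given as [roll, pitch, yaw] about the fixed x, y, z axes, in that order (R = Rz(yaw) Ry(pitch) Rx(roll)).
In Python, from workcell import bot gives the robot as it stands. The module is installed in compiled form; this text tells all that it offers.
- The arm moves only by the shell command python3 -m handwheel 'ROWS' [OPENING] [FORCE]. ROWS is JSON, a list of rows, each a list of 6 numbers: the shift along the tool's x, y, z as a fraction of full scale, then the turn, a rotation vector about the tool's x, y, z as a fraction of full scale. In form: [[x, y, z, rx, ry, rz], ...]. A call has 1 to 8 rows; each row shifts and turns the commanded pose from where the row before left it, along the tool's axes as they then stand; what a row does not reach is not made up. Full scale, the value 1, is 0.025 m for a shift and 360 degrees for a turn. A row lasts 1/8 s, in which the tool goes at most 62.5 mm and 10.7 degrees, less where a joint would pass 70% of its speed; a pose out of reach is approached as far as the arm can. A call with a number of a shift or a turn outside -1 to 1 is refused whole. A call with a gripper value outside its range is refused whole. OPENING is the closure, from -1 (fully open) to 1 (shut), set as the call begins (- or left out, the last holds). The fingers move at their own pace and stop on an object; FORCE is the grip in N (left out, the last holds). Time passes only in rows, so rows that do not move let the fingers close. It gives the time, the measured TCP pose, the force and the opening at its end, in the units of the state.
- bot.observe(): the state, without advancing time (a new reading comes with each control period).
- bot.grab_frame(name): name is "scene" or "side" or "wrist"; returns a dict with "pixels" (420x560x3 uint8, blue, green, red), "vertical_fov" (degrees; the focal length in pixels is half the picture's height over the tangent of half this angle, whatever the lens; pixels are square), "cx", "cy" (the principal point, pixels), "R" (3x3) and "t" (3): a world point X has camera coordinates R X + t. Camera axes: x right, y down, z forward; pixel columns grow to the right and rows downward; lengths in m; the calibration is good to about 2 mm. A picture is of the moment at which its call begins. There is no depth.
- bot.job_done(): hands the job in, once; it reports no verdict.
Trained networks look in a picture, given as the dict that the camera call returned (one of the last four; its "shot" number tells which), for a name from the list of things; names that differ only in an ending like _2 or _b are one class to them, and where a whole thing is asked for, a point or a joint stands for the part that bears it (a point fixed in the world has none). Each returns a list of dicts, best first, with "score" (0 to 1); they miss things now and then, are a little off and sometimes report something else, mostly with a low value. They report only what shows in the picture. A call takes as long as a camera call.
- bot.trace(picture, thing): "region" (420x560 bool, what is visible of it) and "point" ([column, row] in pixels, amid what is visible of it).
The state is a dict: "clock": time; "qpos": joint angles; "qd": joint speeds; "joint_efforts": joint torques, N m; "position": TCP position; "tool_rot": TCP orientation; "force": force on the tool from outside, world axes, zero at the start; "moment": the same for the moment, N m; "grip_width": finger opening in m.
Only numpy, scipy, OpenCV 4.12 (cv2) and the standard library are available. Lean on these libraries where they do the work, as an engineer would, in place of code of your own. Each camera call takes 0.05 s, during which the arm holds its last target.

## Working session

There is one attempt and no reset: what is moved stays moved. The work goes in short steps, Python scripts to look and compute and a shell command to move; the robot and the scene stay as the last step left them, time stands still between calls to the robot, and variables do not carry over. Pictures are saved under pics/ and viewed, and the job is handed in when it is done.

```bash
mkdir -p pics; ls; cat > h.py <<'E'
import numpy as np, cv2
from workcell import bot
def grab(n,f):
    p=bot.grab_frame(n); cv2.imwrite('pics/'+f,p['pixels']); return p
def fpx(p): return 210/np.tan(np.radians(p['vertical_fov'])/2)
def proj(p,X):
    c=np.asarray(p['R'])@np.asarray(X)+np.asarray(p['t']); f=fpx(p)
    return np.array([p['cx']+f*c[0]/c[2],p['cy']+f*c[1]/c[2]])
def ray(p,uv):
    R=np.asarray(p['R']);f=fpx(p)
    d=R.T@np.array([(uv[0]-p['cx'])/f,(uv[1]-p['cy'])/f,1.]); o=-R.T@np.asarray(p['t']); return o,d/np.linalg.norm(d)
def onz(p,uv,z):
    o,d=ray(p,uv); return o+d*(z-o[2])/d[2]
def tri(l):
    A=np.zeros((3,3));b=np.zeros(3)
    for p,uv in l:
        o,d=ray(p,uv);M=np.eye(3)-np.outer(d,d);A+=M;b+=M@o
    X=np.linalg.solve(A,b); return X,[np.linalg.norm(proj(p,X)-uv) for p,uv in l]
E
python3 - <<'E'
from h import *
np.set_printoptions(precision=4,suppress=True)
s=bot.observe(); print(s, bot.grasp_offset)
for n in ['scene','side','wrist']:
    p=grab(n,n+'0.png'); print(n,p['vertical_fov'],p['cx'],p['cy'],-np.array(p['R']).T@p['t'])
    for th in ['gauge','blue_gauge','slide','rail','thumb_plate','slide_index','mark_line','gauge_dial']:
        try:
            r=bot.trace(p,th); print(th,[(round(float(q['score']),2),np.round(q['point']),int(q['region'].sum())) for q in r[:3]])
        except Exception as e: print(th,e)
E
```

```text
pics
{'clock': 0.0, 'qpos': array([ 1.1878,  0.5221, -0.0363,  1.6   ,  0.0212,  1.0211, -0.1128]), 'qd': array([ 0.0006, -0.0016,  0.0018,  0.0004, -0.0008, -0.0014,  0.0009]), 'joint_efforts': array([ -0.0004, -92.7118,   1.9797, -36.9932,   0.0178,   0.0082,
         0.    ]), 'position': array([ 0.1922, -0.5944,  0.2307]), 'tool_rot': array([-3.1404,  0.0001,  0.3128]), 'force': array([ 1.092 , -0.8095,  0.0997]), 'moment': array([-0.0125, -0.0102,  0.0309]), 'grip_width': 0.08575029799624584} 0.0187
scene 52.16753225160275 274.6616853042153 210.56212006523208 [1.1605 0.3837 0.7594]
gauge [(0.83, array([263., 155.]), 892)]
blue_gauge [(0.7, array([316., 183.]), 1082), (0.45, array([206., 281.]), 2655), (0.33, array([241., 225.]), 48)]
slide [(0.64, array([233., 185.]), 2000)]
rail [(0.63, array([272., 227.]), 6862)]
thumb_plate [(0.74, array([234., 189.]), 2046)]
slide_index [(0.61, array([234., 189.]), 2006)]
mark_line [(0.49, array([243., 227.]), 48)]
gauge_dial [(0.75, array([260., 154.]), 1042)]
side 56.38527250480329 279.7284932474694 210.74618256091725 [ 0.3966 -0.6971  0.6209]
gauge [(0.56, array([230., 283.]), 1828), (0.45, array([199., 201.]), 944)]
blue_gauge [(0.81, array([214., 230.]), 1231), (0.29, array([298., 253.]), 2223)]
slide [(0.8, array([300., 254.]), 2173)]
rail [(0.95, array([294., 254.]), 5225), (0.18, array([229., 284.]), 1754)]
thumb_plate [(0.68, array([299., 252.]), 2153)]
slide_index [(0.78, array([299., 255.]), 2202)]
mark_line [(0.42, array([313., 245.]), 18)]
gauge_dial [(0.73, array([228., 286.]), 1665)]
wrist 71.21728224422014 280.5269902558828 210.8977310473238 [ 0.261  -0.5746  0.3749]
gauge []
blue_gauge []
slide []
rail []
thumb_plate []
slide_index []
mark_line []
gauge_dial []
```

View pics/scene0.png

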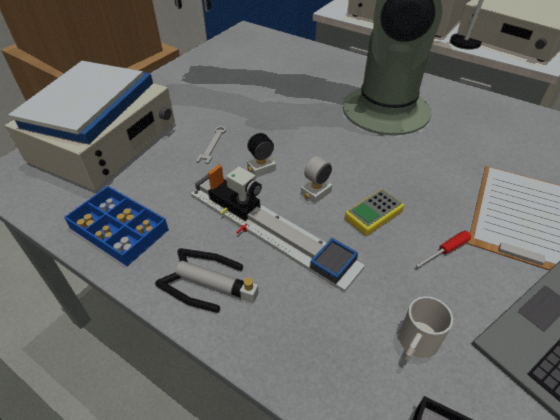

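View pics/side0.png

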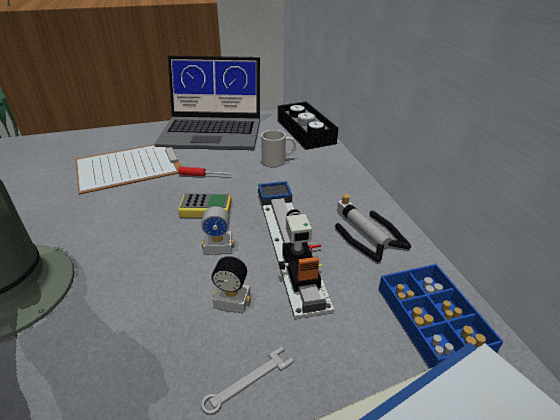

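View pics/wrist0.png

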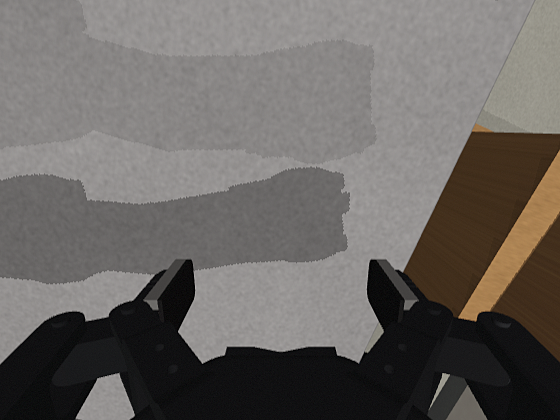

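The gauge is at scene (261,152) and side (230,283). The rail runs from scene (200,190) to (350,270), with the nest at (333,258) and the red mark at (243,229). I'll zoom in next.

```bash
python3 - <<'E'
from h import *
a=cv2.imread('pics/scene0.png'); b=cv2.imread('pics/side0.png')
def crop(im,x0,y0,w,h,k,f):
    c=cv2.resize(im[y0:y0+h,x0:x0+w],None,fx=k,fy=k,interpolation=cv2.INTER_CUBIC)
    for i in range(0,w,10): cv2.putText(c,str(x0+i),(i*k,8),0,.3,(0,0,255),1); cv2.line(c,(i*k,10),(i*k,14),(0,0,255),1)
    for i in range(0,h,10): cv2.putText(c,str(y0+i),(0,i*k+3),0,.3,(0,0,255),1)
    cv2.imwrite('pics/'+f,c)
crop(a,185,120,190,170,4,'scene0c.png')
crop(b,200,175,140,145,4,'side0c.png')
E
```

```text
(no output)
```

View pics/scene0c.png

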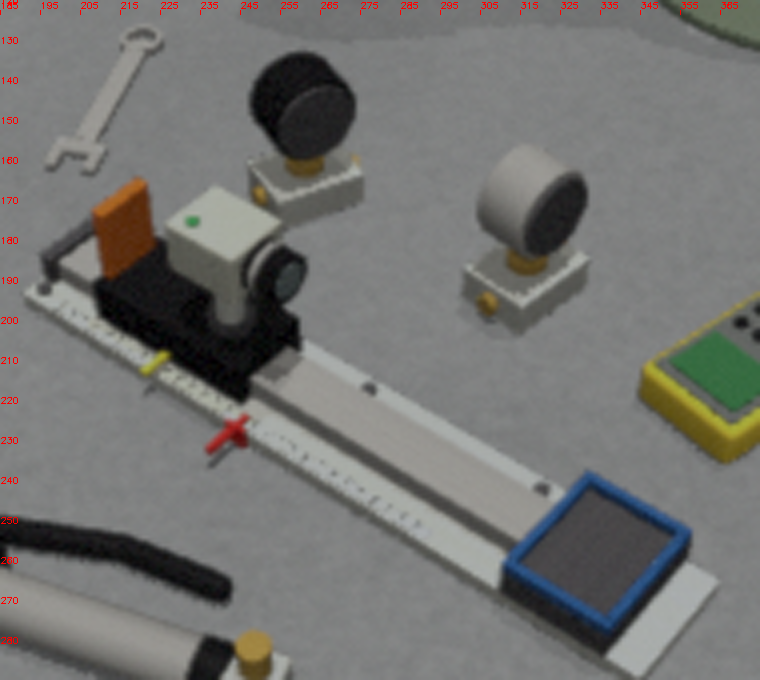

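View pics/side0c.png

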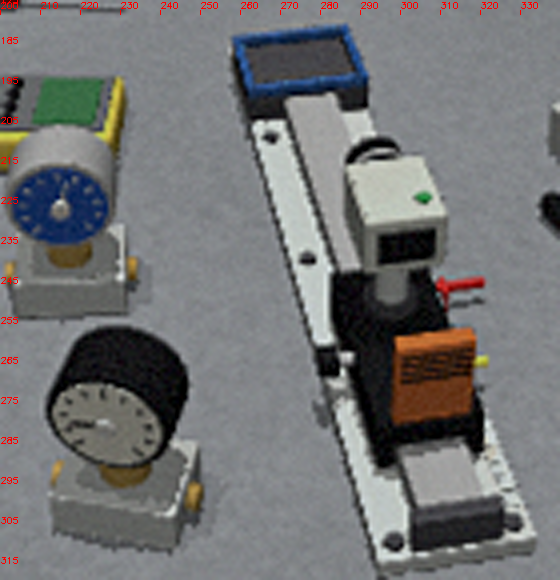

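```bash
cat > fit.py <<'E'
from h import *
from scipy.optimize import least_squares
np.set_printoptions(precision=4,suppress=True)
def Rz(a): c,s=np.cos(a),np.sin(a); return np.array([[c,-s,0],[s,c,0],[0,0,1]])
def fit(obs,x0,z=0):
    f=lambda q: np.concatenate([proj(p,Rz(q[2])@np.array(m)+[q[0],q[1],z])-uv for p,m,uv in obs])
    r=least_squares(f,x0,loss='soft_l1'); return r.x, f(r.x).reshape(-1,2)
E
python3 - <<'E'
from fit import *
import pickle
S=bot.grab_frame('scene');D=bot.grab_frame('side')
pickle.dump((S,D),open('cams.pkl','wb'))
sc=lambda x,y:np.array([185+x/4-.375,120+y/4-.375]); sd=lambda x,y:np.array([200+x/4-.375,175+y/4-.375])
obs=[(S,(.04,.205,.012),sc(638,673)),(S,(-.04,.205,.012),sc(718,580)),(S,(.04,-.255,.012),sc(26,293)),
(S,(.041,.116,.038),sc(503,565)),(S,(-.041,.116,.038),sc(590,472)),(S,(-.041,.184,.038),sc(690,535)),(S,(.041,.184,.038),sc(605,628)),
(D,(-.04,-.255,.012),sd(381,568)),(D,(.04,-.255,.012),sd(535,540)),
(D,(-.041,.184,.038),sd(233,38)),(D,(.041,.184,.038),sd(347,25)),(D,(.041,.116,.038),sd(366,68)),(D,(-.041,.116,.038),sd(250,90))]
q,r=fit(obs,[.6,0,0]);print('rail',q);print(r)
g=[(S,(.032,.025,.026),sc(300,203)),(S,(.032,-.025,.026),sc(248,163)),(S,(-.032,.025,.026),sc(363,172)),
(D,(-.032,-.025,.026),sd(55,488)),(D,(.032,-.025,.026),sd(182,512)),(D,(.032,.025,.026),sd(200,443)),(D,(-.032,-.025,0),sd(55,530)),(D,(.032,-.025,0),sd(178,552)),
(D,(0,-.018,.076),sd(103,424))]
gq,r=fit(g,[.5,-.2,0]);print('gauge',gq);print(r)
def inrail(X): return Rz(q[2]).T@(X-[q[0],q[1],0])
print('index',[inrail(onz(S,sc(*c),.021)) for c in [(142,374),(170,353)]])
print('mark',[inrail(onz(S,sc(*c),.016)) for c in [(207,450),(250,418)]])
print('mark side',[inrail(onz(D,sd(*c),.016)) for c in [(484,283),(440,289)]], 'idx side',inrail(onz(D,sd(488,362),.021)))
print('plate',[inrail(onz(D,sd(*c),.097)) for c in [(393,338),(474,330)]])
pickle.dump((q,gq),open('fit0.pkl','wb'))
E
```

```text
rail [ 0.6211  0.0125 -0.0809]
[[ 0.0334  1.1823]
 [ 0.39   -0.0995]
 [-0.8305 -0.6824]
 [-1.0208 -1.0322]
 [-0.7705 -1.0087]
 [ 0.8059 -1.4966]
 [ 0.6224  0.0518]
 [-0.8845 -1.2165]
 [ 0.4851 -0.6147]
 [ 0.064  -0.758 ]
 [ 0.5474 -0.4849]
 [ 1.2189  2.1039]
 [-0.2025 -0.0918]]
gauge [ 0.4546 -0.1576 -0.4578]
[[-4.8402  0.0588]
 [-0.3878 -0.5654]
 [ 0.8178 -0.0375]
 [-1.3334  1.7229]
 [-1.356   0.3716]
 [ 0.2676 -1.28  ]
 [-0.0733 -0.0424]
 [ 0.2858 -0.8862]
 [ 1.5497 -0.513 ]]
index [array([ 0.0507, -0.1381,  0.021 ]), array([ 0.0276, -0.1371,  0.021 ])]
mark [array([ 0.0675, -0.0704,  0.016 ]), array([ 0.0336, -0.0676,  0.016 ])]
mark side [array([ 0.0655, -0.074 ,  0.016 ]), array([ 0.039 , -0.0742,  0.016 ])] idx side [ 0.0476 -0.142   0.021 ]
plate [array([-0.0199, -0.1913,  0.097 ]), array([ 0.02  , -0.1934,  0.097 ])]
```

```bash
cat >> h.py <<'E'
def plan(tx,ty,tz,yaw):
    s=bot.observe();P=s['position'];y0=s['tool_rot'][2]
    d=np.array([tx,ty,tz])-P
    dth=(yaw-y0+np.pi)%(2*np.pi)-np.pi
    for nm,y in (('rot-first',yaw),('rot-last',y0)):
        xs=d@[np.cos(y),np.sin(y),0]; ys=d@[np.sin(y),-np.cos(y),0]; zs=-d[2]
        print(nm,'shift units',np.round(np.array([xs,ys,zs])/.025,3),'rz total',round(-dth/(2*np.pi),4))
    print('pos',P.round(4),'rot',np.array(s['tool_rot']).round(4),'F',s['force'].round(1),'grip',round(s['grip_width'],4),'t',s['clock'])
E
python3 - <<'E'
from fit import *
import pickle
S,D=pickle.load(open('cams.pkl','rb')); q,g=pickle.load(open('fit0.pkl','rb'))
sc=lambda x,y:np.array([185+x/4-.375,120+y/4-.375]); sd=lambda x,y:np.array([200+x/4-.375,175+y/4-.375])
b=[(S,(.032,.025,.026),sc(520,303)),(S,(.032,-.025,.026),sc(464,270)),(S,(-.032,.025,.026),sc(588,258)),(D,(-.032,-.025,.026),sd(12,285)),(D,(.032,-.025,.026),sd(126,283))]
bq,r=fit(b,[.45,0,0]);print('blue',bq);print(r)
W=bot.grab_frame('wrist')
s=bot.observe(); R=np.array(W['R']);c=-R.T@W['t']
Rt=Rz(s['tool_rot'][2])@np.diag([1,-1,-1])
print('cam in tool',Rt.T@(c-s['position']),'axes',Rt.T@R.T)
n=Rz(q[2])@[0,.15,.03]+[q[0],q[1],0];print('nest',n)
th=Rz(q[2])@[0,-.195,.08]+[q[0],q[1],0];print('thumb',th)
plan(g[0],g[1],.23,g[2])
E
```

```text
blue [ 0.453   0.0115 -0.2089]
[[-0.0042  0.7318]
 [-0.6393 -1.0281]
 [ 0.3573 -0.3235]
 [ 0.1195  0.0812]
 [-0.109  -0.6239]]
cam in tool [ 0.0716  0.002  -0.1436] axes [[-0.0002 -0.9603 -0.2791]
 [ 1.     -0.0001 -0.0003]
 [ 0.0003 -0.2791  0.9603]]
nest [0.6332 0.162  0.03  ]
thumb [ 0.6054 -0.1819  0.08  ]
rot-first shift units [  1.687 -20.32    0.051] rz total 0.1226
rot-last shift units [ 15.363 -13.405   0.051] rz total 0.1226
pos [ 0.1923 -0.5947  0.2313] rot [-3.1415  0.      0.3128] F [-0.   0.2 -0.9] grip 0.0853 t 1.5
```

```bash
python3 -m handwheel '[[0.96,-0.84,0,0,0,0],[0.96,-0.84,0,0,0,0],[0.96,-0.84,0,0,0,0],[0.96,-0.84,0,0,0,0],[0.96,-0.84,0,0,0,0],[0.96,-0.84,0,0,0,0],[0.96,-0.84,0,0,0,0],[0.96,-0.84,0,0,0,0]]' -1 40
python3 -m handwheel '[[0.96,-0.84,0,0,0,0],[0.96,-0.84,0,0,0,0],[0.96,-0.84,0,0,0,0],[0.96,-0.84,0,0,0,0],[0.96,-0.84,0,0,0,0],[0.96,-0.84,0,0,0,0],[0.96,-0.84,0,0,0,0],[0.96,-0.84,0,0,0,0]]'
python3 -m handwheel '[[0,0,0,0,0,0.0246],[0,0,0,0,0,0.0245],[0,0,0,0,0,0.0245],[0,0,0,0,0,0.0245],[0,0,0,0,0,0.0245],[0,0,0,0,0,0]]'
python3 - <<'E'
from fit import *
import pickle
q,g=pickle.load(open('fit0.pkl','rb'))
plan(g[0],g[1],.23,g[2])
p=grab('wrist','w1.png'); pickle.dump((p,bot.observe()),open('w1.pkl','wb'))
im=p['pixels'].copy()
for n in ['gauge','gauge_dial']:
    print([(r['score'],r['point']) for r in bot.trace(p,n)[:2]])
for x in(-.032,.032):
  for y in (-.025,.025):
    u=proj(p,Rz(g[2])@[x,y,.026]+[g[0],g[1],0]);cv2.circle(im,tuple(int(v) for v in u),3,(0,0,255),1)
for a in np.linspace(0,6.28,40):
  for y in(-.018,.018):
    u=proj(p,Rz(g[2])@[.031*np.cos(a),y,.076+.031*np.sin(a)]+[g[0],g[1],0]);cv2.circle(im,tuple(int(v) for v in u),1,(0,255,255),-1)
cv2.imwrite('pics/w1o.png',im)
E
```

```text
clock: 2.5
position: [0.3238, -0.3749, 0.2314]
tool_rot: [3.141, -0.0, 0.313]
force: [0.7, 0.6, 0.7]
grip_width: 0.0852
clock: 3.5
position: [0.4548, -0.1559, 0.2315]
tool_rot: [3.141, -0.0, 0.313]
force: [-0.4, -0.1, 0.4]
grip_width: 0.0853
clock: 4.25
position: [0.4544, -0.1567, 0.2314]
tool_rot: [3.142, -0.0, -0.457]
force: [-0.1, 0.0, -0.0]
grip_width: 0.0852
rot-first shift units [0.025 0.028 0.056] rz total 0.0002
rot-last shift units [0.025 0.028 0.056] rz total 0.0002
pos [ 0.4544 -0.1567  0.2314] rot [ 3.1415 -0.0002 -0.4566] F [-0.1  0.  -0. ] grip 0.0852 t 4.25
[(0.83, [277.1, 188.3])]
[(0.81, [279.9, 189.8])]
```

View pics/w1o.png

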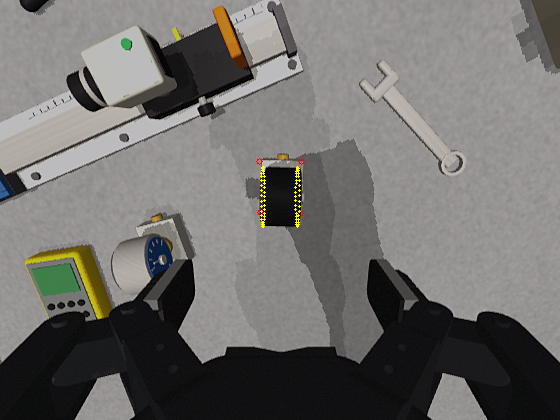

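```bash
python3 - <<'E'
import cv2
for n,o in(('w1.png','a'),('w1o.png','b')):
    im=cv2.imread('pics/'+n)[145:245,230:330]; cv2.imwrite('pics/z'+o+'.png',cv2.resize(im,None,fx=4,fy=4,interpolation=cv2.INTER_CUBIC))
a=cv2.imread('pics/za.png');b=cv2.imread('pics/zb.png');cv2.imwrite('pics/zab.png',cv2.hconcat([a,b]))
E
```

```text
(no output)
```

View pics/zab.png

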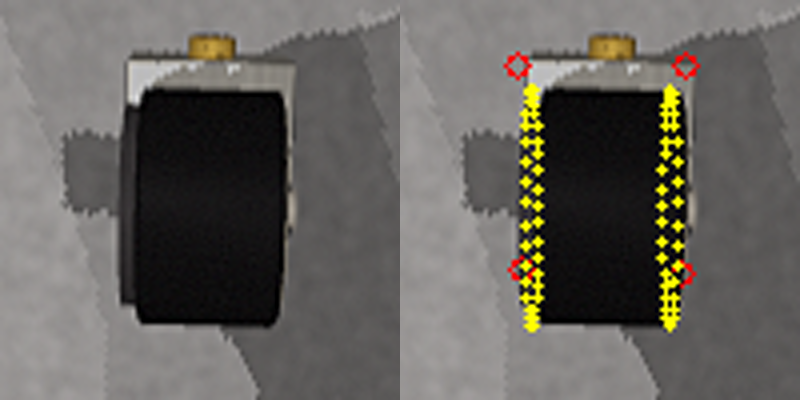

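Wrist view: the case lies at (280,195) px, within about 2 mm of my fit, dial side to the right. I'll descend and grip across the 36 mm depth.

```bash
python3 -m handwheel '[[0.02,0.08,0.95,0,0,0.0035],[0,0,1,0,0,0],[0,0,1,0,0,0],[0,0,1,0,0,0],[0,0,1,0,0,0],[0,0,1,0,0,0],[0,0,0.7,0,0,0],[0,0,0.45,0,0,0]]' -1 40
python3 -m handwheel '[[0,0,0,0,0,0]]'
python3 - <<'E'
from h import *
p=grab('wrist','w2.png'); p=grab('side','s2.png')
E
```

```text
clock: 5.4
position: [0.4537, -0.1588, 0.053]
tool_rot: [-3.142, 0.001, -0.478]
force: [0.5, 0.2, -0.3]
grip_width: 0.0855
clock: 5.52
position: [0.4536, -0.1588, 0.0534]
tool_rot: [3.142, 0.001, -0.479]
force: [-0.2, 0.3, 0.4]
grip_width: 0.0854
```

View pics/w2.png

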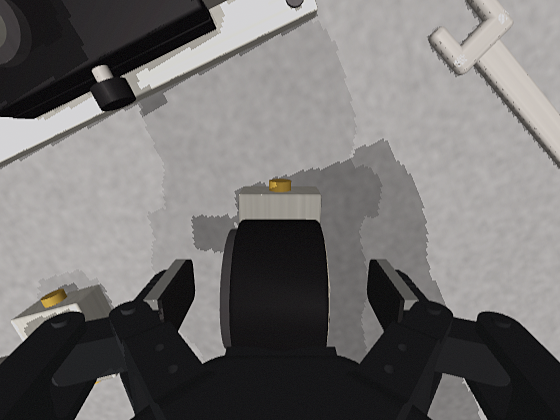

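View pics/s2.png

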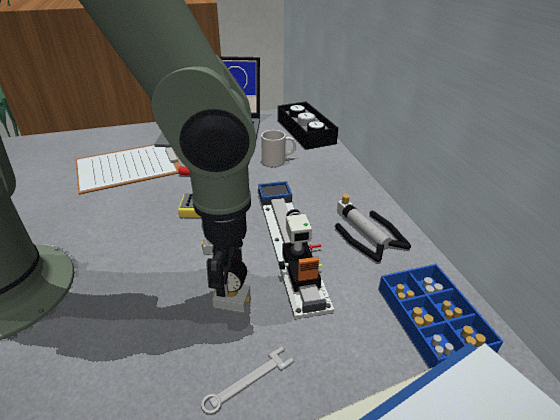

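The case sits centrally between the pads at columns 225-328, and the block edge is level in the image. Closing now.

```bash
python3 -m handwheel '[[0,0,0,0,0,0],[0,0,0,0,0,0],[0,0,0,0,0,0],[0,0,0,0,0,0],[0,0,0,0,0,0],[0,0,0,0,0,0]]' 1 45
python3 -m handwheel '[[0,0,0,0,0,0],[0,0,-0.3,0,0,0],[0,0,-0.5,0,0,0],[0,0,0,0,0,0]]' 
python3 - <<'E'
from h import *
p=grab('wrist','w3.png')
E
```

```text
clock: 6.38
position: [0.4541, -0.1588, 0.0541]
tool_rot: [-3.141, -0.0, -0.479]
force: [-0.4, 1.2, 6.2]
grip_width: 0.0353
clock: 6.88
position: [0.4544, -0.1591, 0.0749]
tool_rot: [-3.141, -0.002, -0.48]
force: [0.7, 0.2, -5.5]
grip_width: 0.0355
```

View pics/w3.png

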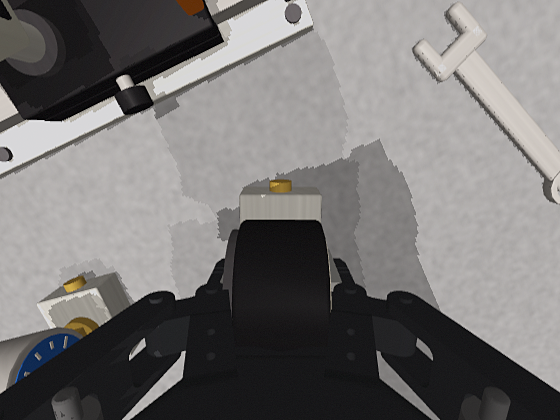

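```bash
python3 -m handwheel '[[0,0,-1,0,0,0],[0,0,-1,0,0,0],[0,0,-1,0,0,0],[0,0,-1,0,0,0],[0,0,-1,0,0,0],[0,0,-0.4,0,0,0],[0,0,0,0,0,0]]' 
python3 - <<'E'
from fit import *
import pickle
q,g=pickle.load(open('fit0.pkl','rb'))
n=Rz(q[2])@[-.06,.15,0]+[q[0],q[1],0]
plan(n[0],n[1],.21,q[2])
E
```

```text
clock: 7.8
position: [0.4539, -0.1588, 0.2087]
tool_rot: [-3.142, -0.0, -0.48]
force: [-0.8, 0.8, -4.8]
grip_width: 0.0354
rot-first shift units [  3.715 -13.372  -0.053] rz total -0.0634
rot-last shift units [ -1.767 -13.765  -0.053] rz total -0.0634
pos [ 0.4539 -0.1588  0.2087] rot [-3.1415 -0.0003 -0.4795] F [-0.8  0.8 -4.8] grip 0.0354 t 7.8
```

```bash
python3 -m handwheel '[[0,0,0,0,0,-0.0212],[0,0,0,0,0,-0.0211],[0,0,0,0,0,-0.0211],[0.13,-0.5,0,0,0,0],[0.28,-1,0,0,0,0],[0.28,-1,0,0,0,0],[0.28,-1,0,0,0,0],[0.28,-1,0,0,0,0]]' 
python3 -m handwheel '[[0.28,-1,0,0,0,0],[0.28,-1,0,0,0,0],[0.28,-1,0,0,0,0],[0.28,-1,0,0,0,0],[0.28,-1,0,0,0,0],[0.28,-1,0,0,0,0],[0.28,-1,0,0,0,0],[0.28,-1,0,0,0,0]]' 
python3 -m handwheel '[[0.28,-0.87,0,0,0,0],[0,0,0,0,0,0],[0,0,0,0,0,0]]' 
python3 - <<'E'
from fit import *
import pickle
q,g=pickle.load(open('fit0.pkl','rb'))
n=Rz(q[2])@[-.06,.15,0]+[q[0],q[1],0]
plan(n[0],n[1],.21,q[2])
p=grab('wrist','w4.png'); s=bot.observe(); pickle.dump((p,s),open('w4.pkl','wb'))
im=p['pixels'].copy()
for x in(-.041,.041):
  for y in (.116,.184):
    u=proj(p,Rz(q[2])@[x,y,.038]+[q[0],q[1],0]);print((x,y),u);cv2.circle(im,tuple(int(v) for v in u),3,(0,0,255),1)
P=s['position'];yw=s['tool_rot'][2]
for x in(-.032,.032):
  for y in (-.025,.025):
    u=proj(p,Rz(yw)@[x,y,.026-.054]+P);print('g',(x,y),u);cv2.circle(im,tuple(int(v) for v in u),3,(0,0,255),1)
cv2.imwrite('pics/w4o.png',im)
cv2.imwrite('pics/w4z.png',cv2.resize(p['pixels'][60:260,170:390],None,fx=3,fy=3,interpolation=cv2.INTER_CUBIC))
E
```

```text
clock: 8.8
position: [0.4942, -0.0475, 0.208]
tool_rot: [-3.141, 0.001, -0.084]
force: [0.8, -0.3, -4.7]
grip_width: 0.0358
clock: 9.8
position: [0.5658, 0.1474, 0.2078]
tool_rot: [3.141, 0.001, -0.084]
force: [0.4, -0.0, -5.2]
grip_width: 0.0358
clock: 10.18
position: [0.5743, 0.1667, 0.2081]
tool_rot: [3.141, 0.001, -0.083]
force: [0.2, 0.4, -4.4]
grip_width: 0.0359
rot-first shift units [-0.037 -0.004 -0.078] rz total -0.0003
rot-last shift units [-0.037 -0.004 -0.078] rz total -0.0003
pos [0.5743 0.1667 0.2081] rot [ 3.1409  0.0012 -0.0826] F [ 0.2  0.4 -4.4] grip 0.0359 t 10.175
(-0.041, 0.116) [310.3955 177.7429]
(-0.041, 0.184) [247.3395 177.8766]
(0.041, 0.116) [312.572   96.4361]
(0.041, 0.184) [244.5754  96.576 ]
g (-0.032, -0.025) [316.5988 289.7359]
g (-0.032, 0.025) [240.8864 289.7731]
g (0.032, -0.025) [320.2736 195.2686]
g (0.032, 0.025) [236.8345 195.2889]
```

View pics/w4o.png

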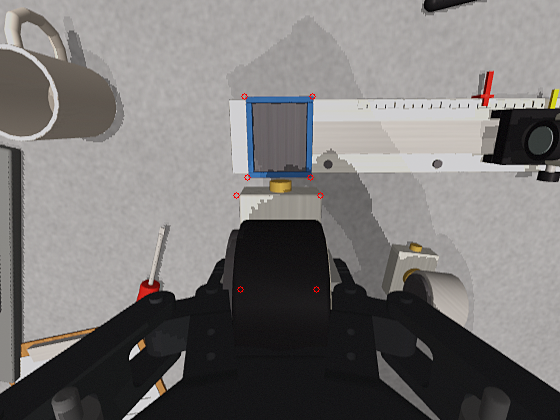

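View pics/w4z.png

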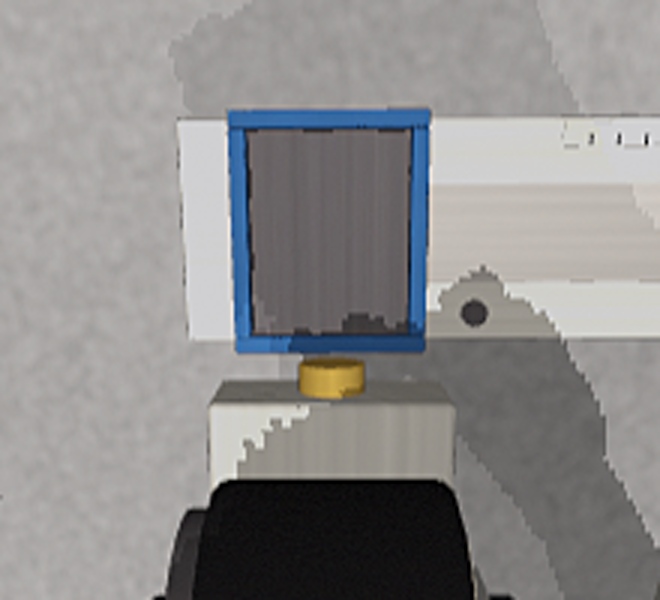

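```bash
python3 - <<'E'
from fit import *
import pickle
q,g=pickle.load(open('fit0.pkl','rb')); p,s=pickle.load(open('w4.pkl','rb'))
P=s['position'];yw=s['tool_rot'][2]
z=lambda x,y:np.array([170+x/3-.33,60+y/3-.33])
nest=np.array([onz(p,z(*c),.038) for c in [(229,110),(431,110),(425,352),(236,352)]])
print(nest, np.linalg.norm(nest[0]-nest[1]),np.linalg.norm(nest[1]-nest[2])); nc=nest.mean(0);print('nest',nc)
zt=P[2]-.028
ge=np.array([onz(p,z(*c),zt) for c in [(210,404),(455,404)]]);print(ge,np.linalg.norm(ge[0]-ge[1]))
gc=ge.mean(0)-Rz(yw)@[.032,0,0];print('gauge',gc,'tcp',P)
r=lambda d:Rz(yw).T@d
print('gauge in tool(yaw frame)',r(gc-P)); print('need shift yawframe mm',r(nc-gc)*1000)
n0=Rz(q[2])@[0,.15,.03]+[q[0],q[1],0];print('nest fit0',n0)
print('lower bottom z edge', [onz(p,z(*c),P[2]-.054) for c in [(217,381),(443,381)]])
E
```

```text
[[0.6769 0.1911 0.038 ]
 [0.6714 0.1241 0.038 ]
 [0.5903 0.1304 0.038 ]
 [0.596  0.198  0.038 ]] 0.0673265517523112 0.08129025052021256
nest [0.6337 0.1609 0.038 ]
[[0.6089 0.1868 0.1803]
 [0.6048 0.1381 0.1803]] 0.04889324917055934
gauge [0.575  0.1651 0.1803] tcp [0.5745 0.1663 0.2083]
gauge in tool(yaw frame) [ 0.0006 -0.0012 -0.028 ]
need shift yawframe mm [  58.8382    0.6679 -142.2532]
nest fit0 [0.6332 0.162  0.03  ]
lower bottom z edge [array([0.6084, 0.1888, 0.1543]), array([0.6041, 0.1374, 0.1543])]
```

```bash
python3 -m handwheel '[[0.8,-0.03,0,0,0,0],[0.8,0,0,0,0,0],[0.75,0,0,0,0,0],[0,0,1,0,0,0],[0,0,1,0,0,0],[0,0,1,0,0,0],[0,0,0.9,0,0,0],[0,0,0.4,0,0,0]]' 
python3 -m handwheel '[[0,0,0,0,0,0],[0,0,0,0,0,0]]' 
python3 - <<'E'
from fit import *
import pickle
q,g=pickle.load(open('fit0.pkl','rb'))
plan(.6332,.1615,.084,q[2])
s=bot.observe();P=s['position'];yw=s['tool_rot'][2]
out=[]
for n,(x,y,w,h) in (('scene',(290,190,90,100)),('side',(240,150,70,60)),('wrist',(200,150,160,120))):
    p=grab(n,n+'5.png'); pickle.dump(p,open(n+'5.pkl','wb'))
    im=p['pixels'][y:y+h,x:x+w]; k=390/h; out.append(cv2.resize(im,(int(w*k),390),interpolation=cv2.INTER_CUBIC)[:,:400])
print([o.shape for o in out]); cv2.imwrite('pics/c5a.png',cv2.hconcat(out[:2])); cv2.imwrite('pics/c5b.png',out[2])
E
```

```text
clock: 11.22
position: [0.6329, 0.1619, 0.1001]
tool_rot: [3.141, 0.002, -0.083]
force: [-0.4, 0.0, -5.0]
grip_width: 0.0354
clock: 11.48
position: [0.634, 0.1627, 0.1023]
tool_rot: [-3.141, -0.001, -0.082]
force: [0.1, 0.3, -5.0]
grip_width: 0.0357
rot-first shift units [-0.028  0.05   0.731] rz total -0.0001
rot-last shift units [-0.028  0.05   0.731] rz total -0.0001
pos [0.634  0.1627 0.1023] rot [-3.1411 -0.0012 -0.0816] F [ 0.1  0.3 -5. ] grip 0.0357 t 11.475
[(390, 351, 3), (390, 400, 3), (390, 400, 3)]
```

View pics/c5a.png

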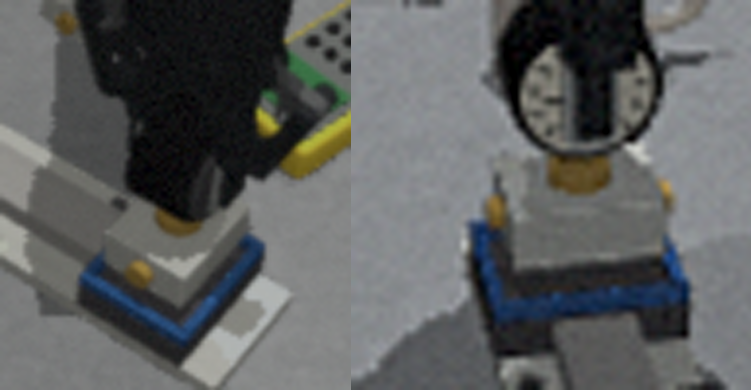

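View pics/wrist5.png

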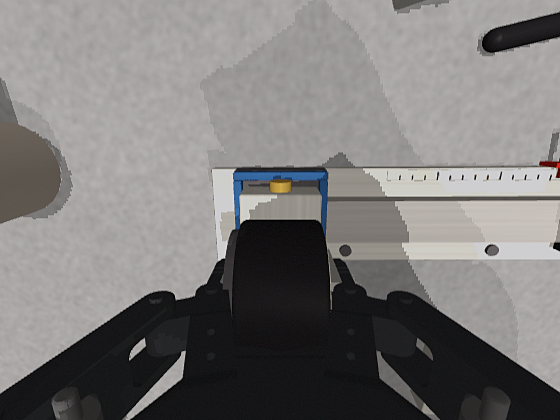

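```bash
python3 -m handwheel '[[-0.02,0.01,0.2,0,0,0],[0,0,0.2,0,0,0],[0,0,0,0,0,0]]' 
python3 -m handwheel '[[0,0,0.12,0,0,0],[0,0,0.1,0,0,0],[0,0,0,0,0,0]]' 
python3 - <<'E'
from fit import *
import pickle
p=grab('wrist','w6.png'); 
a=p['pixels'][140:300,200:360]
p=grab('side','s6.png'); b=p['pixels'][150:210,240:320]
p=grab('scene','sc6.png'); c=p['pixels'][210:290,300:380]
f=lambda i:cv2.resize(i,(int(i.shape[1]*260/i.shape[0]),260),interpolation=cv2.INTER_CUBIC)[:,:265]
cv2.imwrite('pics/c6.png',cv2.hconcat([f(a),f(b),f(c)]))
print(bot.observe()['position'],bot.observe()['force'])
E
```

```text
clock: 12.0
position: [0.6327, 0.1624, 0.0907]
tool_rot: [3.141, 0.001, -0.081]
force: [-0.5, -0.7, -5.1]
grip_width: 0.0354
clock: 12.38
position: [0.6329, 0.1624, 0.0856]
tool_rot: [3.141, 0.0, -0.081]
force: [-0.6, -0.3, -4.4]
grip_width: 0.0355
[0.6331 0.1625 0.0859] [ 0.1521  0.2137 -4.3774]
```

View pics/c6.png

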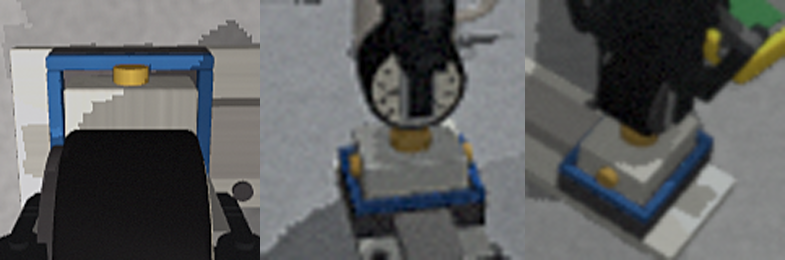

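```bash
python3 -m handwheel '[[0,0,0.04,0,0,0],[0,0,0,0,0,0]]'; python3 -m handwheel '[[0,0,0.04,0,0,0],[0,0,0,0,0,0]]'; python3 - <<'E'
from h import *
print(bot.observe()['position'],bot.observe()['force'])
E
```

```text
clock: 12.78
position: [0.633, 0.1624, 0.0847]
tool_rot: [3.142, 0.0, -0.081]
force: [-0.2, 0.0, -5.0]
grip_width: 0.0357
clock: 13.02
position: [0.6331, 0.1625, 0.0842]
tool_rot: [-3.141, -0.0, -0.081]
force: [-3.3, -0.4, 3.3]
grip_width: 0.0357
[0.63310028 0.16252738 0.08418257] [-3.31781395 -0.35087118  3.30803744]
```

```bash
python3 -m handwheel '[[0,0,0,0,0,0],[0,0,0,0,0,0],[0,0,0,0,0,0],[0,0,0,0,0,0],[0,0,0,0,0,0]]' -1
python3 - <<'E'
from fit import *
p=grab('wrist','w7.png'); 
a=p['pixels'][140:300,200:360]
p=grab('side','s7.png'); b=p['pixels'][150:210,240:320]
p=grab('scene','sc7.png'); c=p['pixels'][210:290,300:380]
f=lambda i:cv2.resize(i,(int(i.shape[1]*260/i.shape[0]),260),interpolation=cv2.INTER_CUBIC)[:,:265]
cv2.imwrite('pics/c7.png',cv2.hconcat([f(a),f(b),f(c)]))
E
```

```text
clock: 13.65
position: [0.633, 0.1625, 0.0838]
tool_rot: [-3.142, -0.0, -0.081]
force: [0.7, -0.7, -0.4]
grip_width: 0.0851
```

View pics/c7.png

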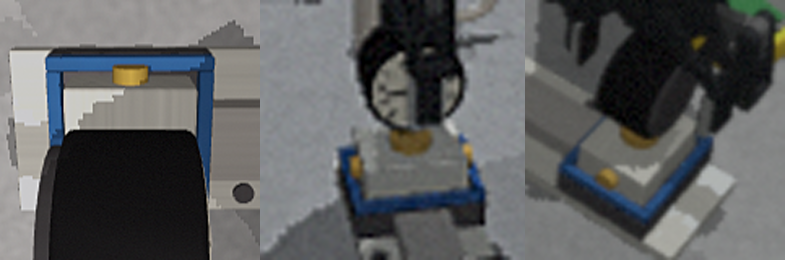

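The gauge is seated inside the blue lips with its dial towards the camera. I'll retreat up and move above the slide.

```bash
python3 -m handwheel '[[0,0,-0.5,0,0,0],[0,0,-1,0,0,0],[0,0,-1,0,0,0],[0,0,-1,0,0,0],[0,0,-0.5,0,0,0],[0,0,0,0,0,0]]' -1
python3 -m handwheel '[[0,1,0,0,0,0],[0,1,0,0,0,0],[0,1,0,0,0,0],[0,1,0,0,0,0],[0,1,0,0,0,0]]' 1
python3 -m handwheel '[[0,1,0,0,0,0],[0,1,0,0,0,0],[0,1,0,0,0,0],[0,1,0,0,0,0],[0,1,0,0,0,0],[0,0,0,0,0,0],[0,0,0,0,0,0]]'
python3 - <<'E'
from fit import *
import pickle
p=grab('wrist','w8.png');s=bot.observe();pickle.dump((p,s),open('w8.pkl','wb'));print(s['position'],s['grip_width'])
p=grab('side','s8.png');p=grab('scene','sc8.png');cv2.imwrite('pics/sc8z.png',cv2.resize(p['pixels'][120:300,180:380],None,fx=4,fy=4,interpolation=cv2.INTER_CUBIC)[:600])
E
```

```text
clock: 14.55
position: [0.6333, 0.1625, 0.1846]
tool_rot: [-3.141, -0.001, -0.081]
force: [-0.2, 0.1, 0.4]
grip_width: 0.0856
clock: 15.18
position: [0.6221, 0.0358, 0.1828]
tool_rot: [3.141, 0.002, -0.082]
force: [0.7, 0.0, -0.7]
grip_width: 0.0003
clock: 16.05
position: [0.6123, -0.0867, 0.1832]
tool_rot: [-3.141, 0.001, -0.081]
force: [-0.1, -0.1, 0.1]
grip_width: -0.0002
[ 0.6125 -0.0863  0.1833] -0.000140316283909563
```

View pics/w8.png

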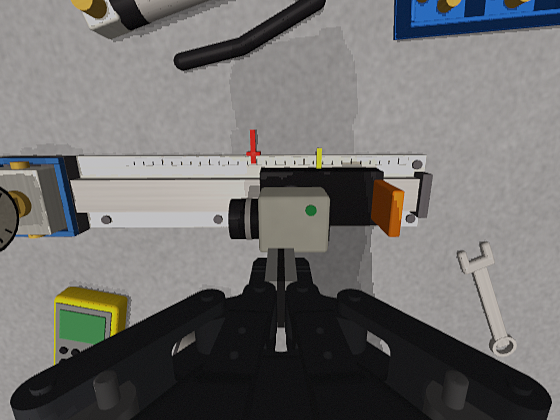

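View pics/sc8z.png

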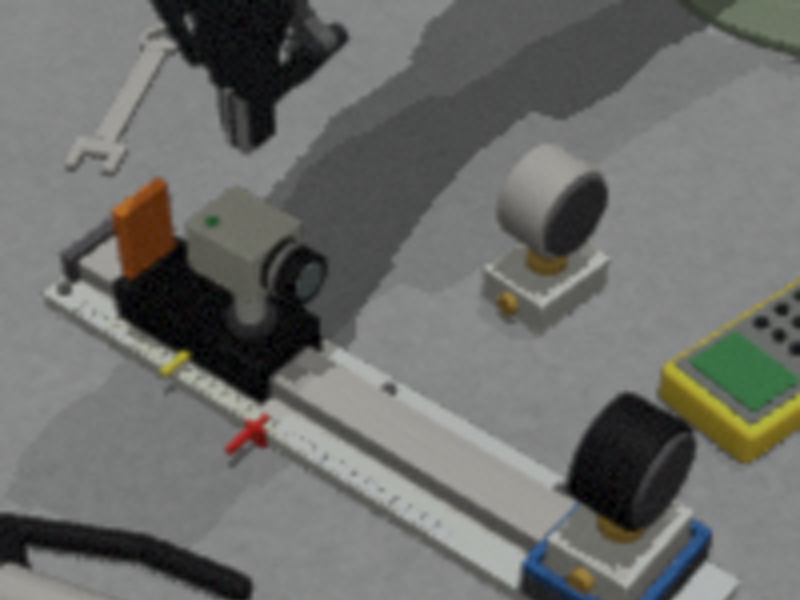

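```bash
cat > idx.py <<'E'
from fit import *
import pickle
q,g=pickle.load(open('fit0.pkl','rb'))
def inrail(X): return Rz(q[2]).T@(X-[q[0],q[1],0])
def masks(p,box=None):
    b,gg,r=[p['pixels'][...,i].astype(int) for i in range(3)]
    red=(r>120)&(gg<80)&(b<80); yel=(r>130)&(gg>110)&(b<90)&(abs(r-gg)<60)
    return red,yel
def meas(p,zr=.0145,zy=.021):
    # restrict to predicted neighborhoods
    red,yel=masks(p); o={}
    for nm,m,z,yr in (('mark',red,zr,(-.1,-.04)),('index',yel,zy,(-.16,-.04))):
        v,u=np.nonzero(m); keep=[]
        for a,b in zip(u,v):
            X=inrail(onz(p,(a,b),z))
            if yr[0]<X[1]<yr[1] and .02<X[0]<.08: keep.append((a,b,*X[:2]))
        k=np.array(keep)
        if len(k)==0: print(nm,'none');continue
        print(nm,len(k),'px',k[:,:2].mean(0).round(2),'rows',k[:,1].min(),k[:,1].max(),'rail x',k[:,2].min().round(4),k[:,2].max().round(4),'y mean',k[:,3].mean().round(4),'med',np.median(k[:,3]).round(4)); o[nm]=k
    return o
E
python3 - <<'E'
from idx import *
p,s=pickle.load(open('w8.pkl','rb'))
for nm,pp in (('wrist',p),('scene',bot.grab_frame('scene'))):
    print(nm)
    o=meas(pp)
    if nm=='wrist':
        for k in o:
            for row in np.unique(o[k][:,1]): 
                m=o[k][:,1]==row; print(k,int(row),o[k][m,0].min(),o[k][m,0].max(),m.sum())
    print('nest home check', inrail(np.array([.633,.1625,0])))
print('tcp rail',inrail(bot.observe()['position']))
# thumb plate top rear corners wrist
for c in [(403,181),(400,235),(389,236),(372,180)]: print(c,inrail(onz(p,c,.097)))
E
```

```text
wrist
mark 191 px [252.38 147.17] rows 130.0 162.0 rail x 0.0344 0.0671 y mean -0.0718 med -0.0718
index 101 px [318.72 157.62] rows 148.0 167.0 rail x 0.03 0.0494 y mean -0.1406 med -0.1406
mark 130 250.0 254.0 5
mark 131 250.0 254.0 5
mark 132 250.0 254.0 5
mark 133 250.0 254.0 5
mark 134 250.0 254.0 5
mark 135 250.0 254.0 5
mark 136 250.0 254.0 5
mark 137 250.0 254.0 5
mark 138 250.0 254.0 5
mark 139 250.0 254.0 5
mark 140 250.0 254.0 5
mark 141 250.0 254.0 5
mark 142 250.0 254.0 5
mark 143 250.0 254.0 5
mark 144 250.0 254.0 5
mark 145 251.0 254.0 4
mark 146 251.0 254.0 4
mark 147 251.0 254.0 4
mark 148 251.0 254.0 4
mark 149 251.0 254.0 4
mark 150 251.0 254.0 4
mark 151 250.0 255.0 6
mark 152 247.0 259.0 13
mark 153 246.0 259.0 14
mark 154 246.0 259.0 14
mark 155 247.0 256.0 10
mark 156 251.0 255.0 5
mark 157 251.0 255.0 5
mark 158 251.0 255.0 5
mark 159 251.0 255.0 5
mark 160 251.0 255.0 5
mark 161 251.0 255.0 5
mark 162 251.0 255.0 5
index 148 317.0 321.0 5
index 149 317.0 321.0 5
index 150 317.0 321.0 5
index 151 317.0 321.0 5
index 152 317.0 321.0 5
index 153 317.0 321.0 5
index 154 317.0 321.0 5
index 155 317.0 321.0 5
index 156 317.0 321.0 5
index 157 317.0 321.0 5
index 158 316.0 321.0 6
index 159 316.0 320.0 5
index 160 317.0 320.0 4
index 161 317.0 320.0 4
index 162 317.0 320.0 4
index 163 317.0 321.0 5
index 164 316.0 321.0 6
index 165 316.0 321.0 6
index 166 316.0 321.0 6
index 167 316.0 320.0 5
nest home check [-0.0003  0.1505  0.    ]
scene
mark 26 px [241.42 227.85] rows 224.0 232.0 rail x 0.034 0.0654 y mean -0.0712 med -0.071
index 12 px [223.42 210.08] rows 208.0 212.0 rail x 0.0296 0.0483 y mean -0.139 med -0.139
nest home check [-0.0003  0.1505  0.    ]
tcp rail [-0.0004 -0.0989  0.1837]
(403, 181) [ 0.0292 -0.1982  0.097 ]
(400, 235) [-0.0165 -0.201   0.097 ]
(389, 236) [-0.0173 -0.1919  0.097 ]
(372, 180) [ 0.03   -0.1736  0.097 ]
```

```bash
python3 - <<'E'
from idx import *
s=bot.observe();print(s['qpos'],s['clock'])
n=Rz(q[2])@[0,-.24,0]+[q[0],q[1],0]
plan(n[0],n[1],.18,q[2]+np.pi/2)
E
```

```text
[ 0.1833  0.5683 -0.2051  1.6562  0.1367  0.9314 -1.7232] 16.25
rot-first shift units [-5.642  0.017  0.146] rz total -0.2499
rot-last shift units [0.013 5.643 0.146] rz total -0.2499
pos [ 0.6127 -0.0861  0.1837] rot [-3.1414  0.0002 -0.0802] F [-0.3  0.5  0.4] grip -0.0 t 16.25
```

View pics/s8.png

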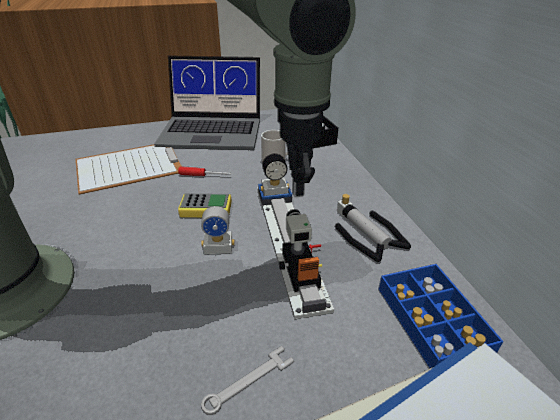

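```bash
python3 -m handwheel '[[0,1,0,0,0,0],[0,1,0,0,0,0],[0,1,0,0,0,0],[0,1,0,0,0,0],[0,1,0,0,0,0],[0,0.64,0,0,0,0]]' 1 60
python3 -m handwheel '[[0,0,0,0,0,-0.0278],[0,0,0,0,0,-0.0278],[0,0,0,0,0,-0.0278],[0,0,0,0,0,-0.0278],[0,0,0,0,0,-0.0278],[0,0,0,0,0,-0.0278],[0,0,0,0,0,-0.0278],[0,0,0,0,0,-0.0278]]'
python3 -m handwheel '[[0,0,0,0,0,-0.0276],[0,0,0,0,0,0],[0,0,0,0,0,0]]'
python3 - <<'E'
from idx import *
n=Rz(q[2])@[0,-.24,0]+[q[0],q[1],0]
plan(n[0],n[1],.068,q[2]+np.pi/2)
p=grab('wrist','w9.png'); meas(p); print(bot.observe()['qpos'])
E
```

```text
clock: 17.0
position: [0.6012, -0.2281, 0.1837]
tool_rot: [3.141, 0.0, -0.082]
force: [0.3, -0.2, 0.8]
grip_width: 0.0001
clock: 18.0
position: [0.6015, -0.2267, 0.1838]
tool_rot: [-3.142, -0.0, 1.323]
force: [-0.4, 0.1, 1.0]
grip_width: -0.0
clock: 18.38
position: [0.6014, -0.227, 0.1838]
tool_rot: [-3.142, -0.0, 1.486]
force: [1.1, -0.6, -0.5]
grip_width: -0.0001
rot-first shift units [0.014 0.014 4.631] rz total -0.0007
rot-last shift units [0.014 0.013 4.631] rz total -0.0007
pos [ 0.6014 -0.227   0.1838] rot [-3.1416 -0.0002  1.4858] F [ 1.1 -0.6 -0.5] grip -0.0001 t 18.375
mark 261 px [333.01  14.4 ] rows 6.0 23.0 rail x 0.0356 0.0682 y mean -0.0718 med -0.0716
index 93 px [320.9   92.96] rows 90.0 95.0 rail x 0.032 0.0496 y mean -0.1406 med -0.1406
[ 0.6373  0.655  -0.5739  1.574   0.3958  1.0307 -0.1324]
```

View pics/w9.png

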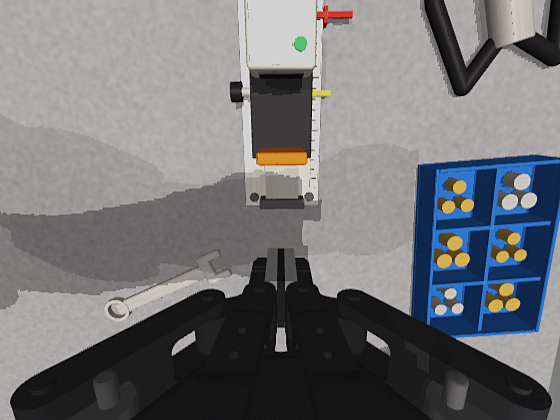

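Both wrist views give an index-to-mark gap of 68.8 mm. I'll lower behind the plate and approach.

```bash
python3 -m handwheel '[[0,0,1,0,0,0],[0,0,1,0,0,0],[0,0,1,0,0,0],[0,0,1,0,0,0],[0,0,0.63,0,0,0],[0.4,0,0,0,0,0],[0.4,0,0,0,0,0],[0,0,0,0,0,0]]'
python3 - <<'E'
from idx import *
p=grab('wrist','w10.png'); meas(p); print(inrail(bot.observe()['position']),bot.observe()['force'])
E
```

```text
clock: 19.42
position: [0.6037, -0.206, 0.0691]
tool_rot: [3.14, -0.0, 1.491]
force: [-0.0, -0.3, -1.4]
grip_width: 0.0005
mark none
index 193 px [345.4  109.96] rows 106.0 114.0 rail x 0.0336 0.0498 y mean -0.1405 med -0.1405
[ 0.0001 -0.2201  0.0689] [-0.0885 -0.2874 -1.1123]
```

View pics/w10.png

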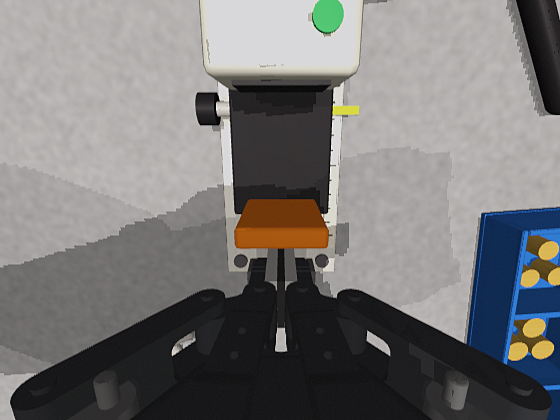

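```bash
python3 -m handwheel '[[0.1,0,0,0,0,0],[0.1,0,0,0,0,0],[0.1,0,0,0,0,0],[0.1,0,0,0,0,0],[0.1,0,0,0,0,0],[0.1,0,0,0,0,0],[0,0,0,0,0,0]]'
python3 - <<'E'
from idx import *
p=grab('wrist','w11.png'); meas(p); print(inrail(bot.observe()['position']),bot.observe()['force'])
E
```

```text
clock: 20.35
position: [0.604, -0.1933, 0.068]
tool_rot: [-3.142, 0.001, 1.489]
force: [0.3, -5.7, -0.4]
grip_width: 0.0004
mark 308 px [381.01   7.56] rows 3.0 13.0 rail x 0.0507 0.0686 y mean -0.0714 med -0.0716
index 189 px [345.61 125.19] rows 122.0 129.0 rail x 0.0337 0.0495 y mean -0.1371 med -0.137
[-0.0004 -0.2065  0.0681] [ 0.6742 -5.4594  0.5325]
```

```bash
python3 -m handwheel '[[0.15,0,0,0,0,0],[0.2,0,0,0,0,0],[0.2,0,0,0,0,0],[0.2,0,0,0,0,0],[0.2,0,0,0,0,0],[0.2,0,0,0,0,0],[0.2,0,0,0,0,0],[0.1,0,0,0,0,0]]'
python3 -m handwheel '[[0.15,0,0,0,0,0],[0.2,0,0,0,0,0],[0.2,0,0,0,0,0],[0.1,0,0,0,0,0],[0,0,0,0,0,0]]'
python3 - <<'E'
from idx import *
p=grab('wrist','w12.png'); meas(p); print(inrail(bot.observe()['position']),bot.observe()['force'])
E
```

```text
clock: 21.4
position: [0.6068, -0.1573, 0.068]
tool_rot: [-3.141, 0.002, 1.489]
force: [-0.6, -7.1, 0.7]
grip_width: 0.0001
clock: 22.02
position: [0.6081, -0.1409, 0.068]
tool_rot: [-3.141, 0.001, 1.489]
force: [-1.1, -3.8, 0.7]
grip_width: 0.0002
mark 301 px [368.81 105.78] rows 101.0 116.0 rail x 0.0426 0.0685 y mean -0.0726 med -0.0722
index 180 px [345.64 125.03] rows 122.0 128.0 rail x 0.0336 0.0493 y mean -0.0843 med -0.0843
[-0.0006 -0.1539  0.068 ] [-2.0677 -5.6717  1.8742]
```

View pics/w12.png

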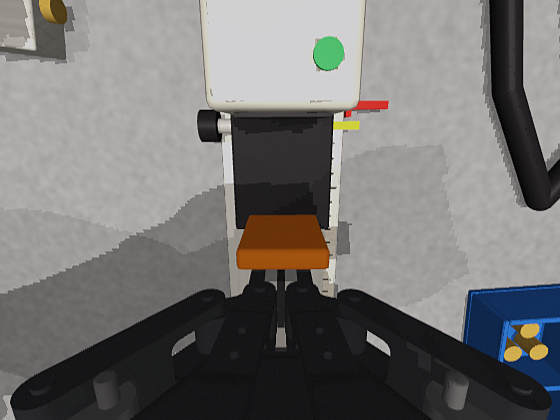

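```bash
python3 -m handwheel '[[0.1,0,0,0,0,0],[0.1,0,0,0,0,0],[0.1,0,0,0,0,0],[0.06,0,0,0,0,0],[0,0,0,0,0,0],[0,0,0,0,0,0]]'
python3 - <<'E'
from idx import *
p=grab('wrist','w13.png'); o=meas(p); print(inrail(bot.observe()['position']),bot.observe()['force'])
for k in o:
    for c in np.unique(o[k][:,0])[::3]:
        m=o[k][:,0]==c; print(k,int(c),o[k][m,1].min(),o[k][m,1].max())
p=grab('scene','sc13.png'); meas(p)
E
```

```text
clock: 22.82
position: [0.6088, -0.132, 0.0681]
tool_rot: [-3.141, 0.001, 1.489]
force: [-2.1, -5.1, 1.7]
grip_width: -0.0002
mark 365 px [361.09 118.57] rows 110.0 130.0 rail x 0.0345 0.0687 y mean -0.0715 med -0.0717
index 218 px [345.78 124.68] rows 121.0 129.0 rail x 0.0335 0.0497 y mean -0.0752 med -0.0754
[-0.0006 -0.145   0.068 ] [-1.5705 -5.8135  2.8724]
mark 333 119.0 120.0
mark 336 116.0 120.0
mark 339 116.0 120.0
mark 342 116.0 120.0
mark 345 115.0 130.0
mark 348 111.0 130.0
mark 351 116.0 120.0
mark 354 116.0 120.0
mark 357 117.0 120.0
mark 360 117.0 123.0
mark 363 116.0 123.0
mark 366 116.0 123.0
mark 369 116.0 123.0
mark 372 116.0 123.0
mark 375 116.0 123.0
mark 378 116.0 122.0
mark 381 116.0 122.0
mark 384 116.0 122.0
index 333 123.0 129.0
index 336 121.0 128.0
index 339 121.0 128.0
index 342 121.0 128.0
index 345 121.0 129.0
index 348 121.0 129.0
index 351 121.0 128.0
index 354 121.0 128.0
index 357 121.0 128.0
mark 27 px [241.7  227.63] rows 223.0 232.0 rail x 0.0316 0.0654 y mean -0.0711 med -0.071
index 12 px [243.17 223.08] rows 221.0 225.0 rail x 0.0311 0.0477 y mean -0.0738 med -0.0738
```

```bash
python3 -m handwheel '[[0.06,0,0,0,0,0],[0.05,0,0,0,0,0],[0,0,0,0,0,0],[0,0,0,0,0,0]]'
python3 - <<'E'
from idx import *
p=grab('wrist','w14.png'); o=meas(p); print(inrail(bot.observe()['position']),bot.observe()['force'])
for k in o:
    for c in np.unique(o[k][:,0])[::4]:
        m=o[k][:,0]==c; print(k,int(c),o[k][m,1].min(),o[k][m,1].max())
cv2.imwrite('pics/w14z.png',cv2.resize(p['pixels'][90:160,310:410],None,fx=6,fy=6,interpolation=cv2.INTER_NEAREST))
E
```

```text
clock: 23.42
position: [0.609, -0.1293, 0.068]
tool_rot: [-3.141, 0.001, 1.489]
force: [-2.0, -5.0, 1.8]
grip_width: 0.0002
mark 255 px [365.69 123.47] rows 113.0 134.0 rail x 0.0409 0.0686 y mean -0.0719 med -0.0722
index 227 px [345.76 124.83] rows 121.0 129.0 rail x 0.0335 0.0497 y mean -0.0727 med -0.0728
[-0.0006 -0.1423  0.0681] [-2.0929 -5.6135  2.417 ]
mark 343 120.0 120.0
mark 347 113.0 134.0
mark 360 121.0 127.0
mark 364 121.0 127.0
mark 368 121.0 127.0
mark 372 121.0 127.0
mark 376 121.0 127.0
mark 380 121.0 127.0
mark 384 121.0 127.0
index 333 123.0 129.0
index 337 121.0 129.0
index 341 121.0 128.0
index 345 121.0 129.0
index 349 121.0 129.0
index 353 121.0 128.0
index 357 121.0 128.0
```

View pics/w14z.png

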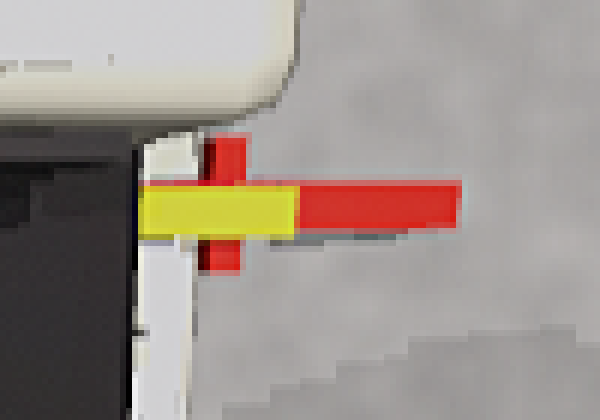

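Index at rows 121-128 and red tongue at rows 121-127, so it sits about 0.4 mm short and not past. Backing off now.

```bash
python3 -m handwheel '[[-0.2,0,0,0,0,0],[-0.6,0,0,0,0,0],[-0.6,0,0,0,0,0],[0,0,-1,0,0,0],[0,0,-1,0,0,0],[0,0,-1,0,0,0],[0,0,-1,0,0,0],[0,0,-0.5,0,0,0]]'
python3 -m handwheel '[[0.8,0,0,0,0,0],[0.8,0,0,0,0,0],[0.4,0,0,0,0,0],[0,0,0,0,0,0],[0,0,0,0,0,0]]'
python3 - <<'E'
from idx import *
p=grab('wrist','w15.png'); o=meas(p); print(inrail(bot.observe()['position']),bot.observe()['force'])
for k in o:
    for c in np.unique(o[k][:,0])[::4]:
        m=o[k][:,0]==c; print(k,int(c),o[k][m,1].min(),o[k][m,1].max())
p=grab('side','s15.png'); p=grab('scene','sc15.png'); meas(p)
cv2.imwrite('pics/sc15z.png',cv2.resize(p['pixels'][120:300,180:380],None,fx=4,fy=4,interpolation=cv2.INTER_CUBIC)[:600])
E
```

```text
clock: 24.48
position: [0.6067, -0.1643, 0.1817]
tool_rot: [3.14, 0.0, 1.489]
force: [0.2, 0.1, 0.2]
grip_width: 0.0001
clock: 25.1
position: [0.6105, -0.1139, 0.1803]
tool_rot: [-3.141, 0.0, 1.489]
force: [-0.5, -0.2, -0.6]
grip_width: -0.0003
mark 93 px [333.77 139.95] rows 134.0 146.0 rail x 0.0413 0.0682 y mean -0.0717 med -0.0717
index 85 px [320.76 141.26] rows 139.0 144.0 rail x 0.0326 0.0497 y mean -0.0727 med -0.0724
[-0.0004 -0.1271  0.1804] [-0.7076  0.0034  0.3867]
mark 320 138.0 138.0
mark 324 134.0 138.0
mark 332 139.0 142.0
mark 336 139.0 142.0
mark 340 139.0 142.0
mark 344 139.0 142.0
index 312 143.0 143.0
index 316 139.0 143.0
index 320 139.0 144.0
index 324 139.0 144.0
index 328 139.0 143.0
mark 22 px [241.18 228.27] rows 224.0 232.0 rail x 0.034 0.0654 y mean -0.0707 med -0.0707
index 15 px [244.4  223.33] rows 221.0 226.0 rail x 0.0296 0.0485 y mean -0.071 med -0.0709
```

View pics/w15.png

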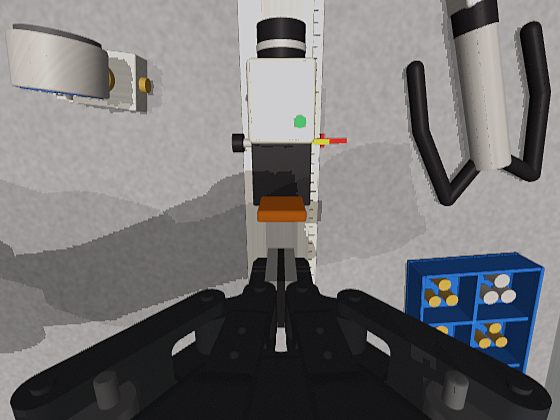

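View pics/sc15z.png

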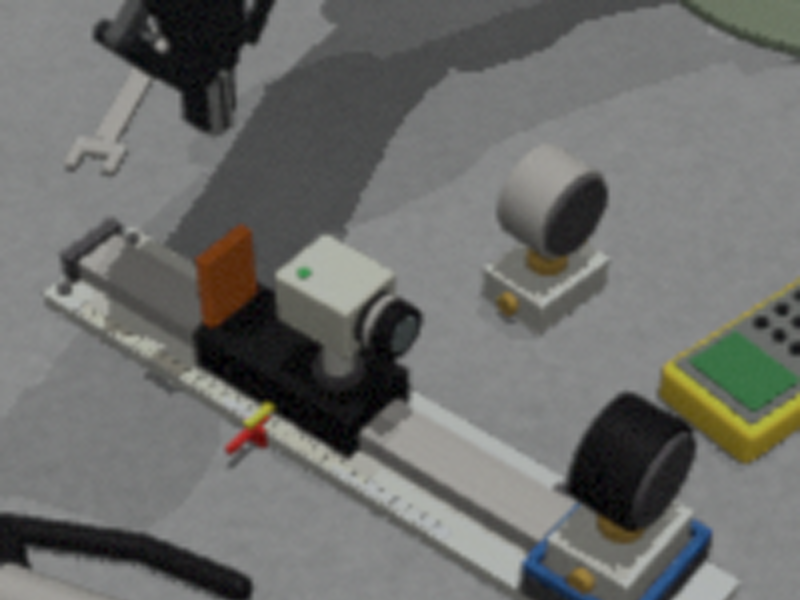

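View pics/s15.png

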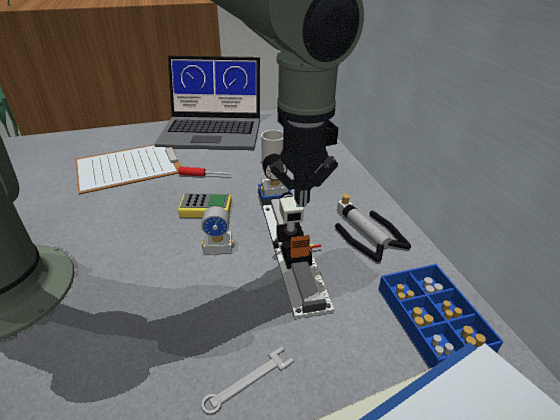

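```bash
python3 -c "
from workcell import bot
print(bot.job_done(), bot.observe()['clock'])"
```

```text
the job is handed in; nothing more can be done
the job is handed in; nothing more can be done
```

The gauge is in the blue-lipped nest with its dial facing the camera, and the slide's yellow index lines up with the red mark. I handed the job in with the clock at about 25 s of the 54 s allowed.

- **Gauge:** I gripped the case across its 36 mm depth and turned it to the rail's direction. I lowered it until the wrist force changed by about 8 N at the expected height, then released it. The pictures after release show the block inside all four lips. Just before release there was a 3 N sideways force, which was gone once the fingers opened.
- **Slide:** I pushed the orange plate with closed fingers in small steps, at about 4 to 7 N. After I backed off, the wrist camera puts the index 0.7 to 1.0 mm short of the mark, and the coarser scene camera 0.2 to 0.3 mm short. At the last push the wrist picture showed about 0.4 mm. All of them put the index short of the mark, not past it.
- **Rest of the bench:** In the last pictures the other things look where they were, judged by eye. The arm is clear of everything at about 0.18 m, with wrist force near zero.

No check failed; the only disagreement was the sub-millimetre difference between the cameras.

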